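Open the thinner tin's flip-tab filler cap

TASK

Open the thinner tin: flip the steel tab that lies over its filler cap well back past upright, unscrew the black cap anticlockwise until you feel it come free at its stop, without forcing it on so that the neck twists in the tin, and lift it out. Set the cap down gently in the shallow dish, standing on its plug with the ribbed grip up, and leave the tab folded back and the jars and bottle alone.

Things in the scene. Friction and masses are not known exactly. Their poses are not given: they have to be found in the camera images.
- stand: Thinner tin fixed to the desk: plain grey tin, 110 mm across, 165 mm tall, in a round steel holder 124 mm across, filler neck on top. Origin: on the desk under the neck's axis. x points horizontally from the neck's axis to the tab's hinge, y along the hinge pin, z up.
- cap_seat (a point): Fixed point on the neck's axis, 201 mm above the desk: where cap_grip is while fastened. The neck's top (56 mm across) is 14 mm below it. A spring in the neck presses the cap up with about 12 N against two lips, so it turns against friction (up to 0.15 N m) and stays where it is let go. Once freed, held at that angle, it lifts straight out and is clear 10 mm up.
- cap_grip (a point): Loose black quarter-turn cap, 70 g: ribbed round grip 44 mm across, 24 mm tall; below it a plug 26 mm across, 10 mm long, with two lugs reaching 19 mm from the axis (34 mm tall in all). Point: on the axis, middle of the grip, 12 mm below the top, 22 mm above the lowest face, on which it stands. z up along the axis.
- neck (a joint): Twist of the neck in the tin, rad, 0 at start, + anticlockwise from above. Only crimped in: slips at 0.45 N m if the cap is forced on against its stop. The cap frees after 0.65 to 1.45 rad anticlockwise, unseen and different each time: the lugs meet a hard stop under their slots (free zone about 0.2 rad wide, ending at the stop) and the spring lifts the cap 3.5 mm or pushes the hand up.
- tab (a joint): Opening of the steel flip-up tab over the cap, rad: 0 lying flat over the cap, 1.57 upright, 2.85 folded right back against its end stop. Friction (0.08 N m) keeps it where it is left.
- tab_bar (a point): Centre of the round cross bar at the tab's free end: 9 mm thick, 26 mm long along the hinge direction; can be pinched end to end (26 mm) from above and pivots between the fingers. The strap is 22 mm wide, 4 mm thick, its underside 4 mm above the cap when shut. When shut the bar lies across the cap from the hinge.
- tab_hinge (a point): Fixed point: middle of the tab's hinge pin, 60 mm from the neck's axis, 219 mm above the desk. The bar's centre is 90 mm from it.
- dish_floor (a point): Centre of the inner floor of the shallow round aluminium dish (fixed): floor 4 mm above the desk, inside about 94 mm across at the floor, rim 124 mm across and 12 mm high.
- jar_a_mid (a point): Bystander: small glass jar with red lid, 50 mm across, 66 mm tall; point half-way up its axis.
- jar_b_mid (a point): Bystander: small paint jar with ochre lid, 46 mm across, 58 mm tall; point half-way up.
- bottle_a_mid (a point): Bystander: small blue bottle with dark cap, 30 mm across, 58 mm tall; point half-way up.
Not all that is in view belongs to the job. What is shaped like the part that bears cap_grip but blue or purple is not meant.

How it is judged (in metres and radians):
On the way, in this order (a step that is already met when the one before it is completed fails the run):
1. the tab is folded back well past upright while the cap is still in the neck (value of joint tab above 2 rad and distance between cap_grip and cap_seat below 0.008 m), for 0.2 s.
2. the cap is unscrewed and lifted straight out of the neck, the tab still back (z of cap_grip in the frame of stand above 0.216 m and horizontal distance between cap_grip and cap_seat below 0.02 m and value of joint tab above 2 rad), for 0.05 s.
At the end, for the whole second after the job is handed in: The cap stands at rest in the dish on its plug, grip up (within 0.15 rad of upright, its axis within 35 mm of the dish's centre), released, and the tab is still folded back beyond 2.0 rad (horizontal distance between cap_grip and dish_floor below 0.035 m and z of cap_grip in the frame of dish_floor between 0.018 and 0.026 m and angle between cap_grip's own z axis and vertical below 0.15 rad and linear speed of cap below 0.02 m/s and value of joint tab above 2 rad); the robot touches nothing.
It fails at once if the neck is twisted in the tin by more than 0.15 rad (value of joint neck above 0.15 rad or value of joint neck below -0.15 rad).
It fails at once if the cap is dropped or banged into the dish (moving faster than 0.5 m/s less than 40 mm above its floor) (linear speed of cap above 0.5 m/s and z of cap_grip in the frame of dish_floor below 0.062 m and horizontal distance between cap_grip and dish_floor below 0.06 m).
It fails at once if a bystander is moved by more than 25 mm (distance of jar_a_mid from where it was at the start of the episode above 0.025 m).
It fails at once if a bystander is moved by more than 25 mm (distance of jar_b_mid from where it was at the start of the episode above 0.025 m).
It fails at once if a bystander is moved by more than 25 mm (distance of bottle_a_mid from where it was at the start of the episode above 0.025 m).
It also fails if it takes over 72 s, if anything falls off the work surface, if the arm or the gripper's body presses on something with over 40 N, if the wrist force passes 120 N, or if a joint passes its speed limit or range.

ROBOT

A 7-joint arm with a two-finger parallel gripper is mounted at the origin on a cart in front of the work surface, level with it; the furniture and walls round the work are solid. World frame = base frame: x ahead of the robot, y to its left, z up, the work surface at z = 0. Lengths are in mm, angles in rad, forces in N, time in s.
With the tool pointing down it reaches from about 350 to 900 mm from the base axis. Payload 19.9 kg.
Tool frame: the origin (TCP) lies at the very end of the fingers, on their centre line; the grasp point (between the pads) lies 19 mm behind it; z points along the fingers, y is the line along which they close (so a half turn about z gives the same grasp; the last joint's range is limited). The gripper opens to 94 mm and grips with 3 to 60 N. Pads are 16 mm wide; open, the fingers measure 119 mm over their backs; the gripper's body (75 mm by 177 mm) begins 78 mm behind the grasp point.
Start: joints at [-1.2, 0.417, -0.01, 1.614, 0.005, 1.111, -0.053], TCP at [250.15, 572.734, 205.425] pointing down, gripper open.
Joint ranges: [-2.81, 2.81], [-0.39, 2.02], [-1.27, 1.25], [0.06, 2.57], [-1.19, 4.33], [0.19, 2], [-2.82, 2.82]. Speed limits (rad/s): [1.89, 1.89, 2.39, 2.39, 3.01, 3.01, 3.01].

INTERFACE

Orientations are given as a rotation vector (axis times angle).
In Python, from station import * gives the robot as it stands. The module is installed in compiled form; this text tells all that it offers.
- The arm moves only by the shell command python3 -m pendant 'ROWS'. ROWS is text: rows parted by semicolons, each of 7 numbers parted by spaces: the shift along the tool's x, y, z in m, then the turn, a rotation vector about the tool's x, y, z in rad, then the finger opening in m, from 0 to 0.094. In form: x y z rx ry rz gripper; .... A call has exactly 8 rows; each row is the pose to reach, as a shift and turn from the pose commanded when the call began, along the tool's axes at that moment; what a row does not reach only later rows make up. A row lasts 1/8 s, in which the tool goes at most 62.5 mm and 10.7 degrees, less where a joint would pass 70% of its speed; a pose out of reach is approached as far as the arm can. A call with a gripper value outside its range is refused whole. The fingers move at their own pace and stop on an object; the grip force is fixed at half the most. Time passes only in rows, so rows that repeat a pose let the fingers close, or fill a call up. It gives the time, the measured TCP pose, the force, the opening and the grip force at its end, in the units of the state.
- read_state(): the state, without advancing time (a new reading comes with each control period).
- get_image(name): name is "scene" or "top" or "wrist"; returns a dict with "image" (400x640x3 uint8, red, green, blue), "mtx" (3x3 intrinsics, pixels), "k1" (the pictures are not rectified: a ray, as slopes to the right and down, at radius r is drawn at 1 + k1 r^2 times it, then the intrinsics apply), "rvec" (rotation vector, rad) and "tvec" (3), from world to camera coordinates, as OpenCV has them; the wrist camera has in their place "hand_eye" (4x4, takes a point from camera to tool coordinates, whose origin is the TCP and whose axes are the flange's). Camera axes: x right, y down, z forward; pixel columns grow to the right and rows downward; lengths in mm; the calibration is good to about 2 mm. A picture is of the moment at which its call begins: read the wrist's pose just before it. There is no depth.
- job_done(): hands the job in; it is judged then, once.
Trained networks look in a picture, given as the dict that the camera call returned (one of the last four; its "shot" number tells which), for a name from the list of things; names that differ only in an ending like _2 or _b are one class to them, and where a whole thing is asked for, a point or a joint stands for the part that bears it (a point fixed in the world has none). Each returns a list of dicts, best first, with "confidence" (0 to 1); they miss things now and then, are a little off and sometimes report something else, mostly with a low value. They report only what shows in the picture. A call takes as long as a camera call. They do not tell look-alikes from the thing itself.
- trace(label, picture): "region" (400x640 bool, what is visible of it) and "xy" ([column, row] in pixels, amid what is visible of it).
- spot_point(label, picture): "xy" ([column, row] in pixels: a listed point, or the origin of a listed thing).
The state is a dict: "t": time; "joint_positions": joint angles; "joint_velocities": joint speeds; "tau": joint torques, N m; "ee_pos": TCP position; "tool_rot": TCP orientation; "ft_force": force on the tool from outside, world axes, zero at the start; "moment": the same for the moment, N m; "opening": finger opening in mm; "grasp_force": force on a finger pad.
Only numpy, scipy, OpenCV 4.12 (cv2) and the standard library are available. Lean on these libraries where they do the work, as an engineer would, in place of code of your own. Each camera call takes 0.05 s, during which the arm holds its last target. There are 200 camera calls.

## Working session

There is one attempt and no reset: what is moved stays moved. The work goes in short steps, Python scripts to look and compute and a shell command to move; the robot and the scene stay as the last step left them, time stands still between calls to the robot, and variables do not carry over. Pictures are saved under pics/ and viewed, at most 10 in all, crops included, and the job is handed in when it is done.

```bash
mkdir -p pics; cat > h.py <<'E'
from station import *
import numpy as np, cv2
from scipy.spatial.transform import Rotation as R
def ray(p,xy,st=None):
    m=p["mtx"]; u=np.array([(xy[0]-m[0][2])/m[0][0],(xy[1]-m[1][2])/m[1][1]])
    s=u.copy()
    for _ in range(20): s=u/(1+p["k1"]*(s@s))
    d=np.array([s[0],s[1],1.])
    if "hand_eye" in p:
        H=np.array(p["hand_eye"]);Rt=R.from_rotvec(st["tool_rot"]).as_matrix()
        o=Rt@H[:3,3]+np.array(st["ee_pos"]); d=Rt@H[:3,:3]@d
    else:
        Rc=R.from_rotvec(np.ravel(p["rvec"])).as_matrix(); o=-Rc.T@np.ravel(p["tvec"]); d=Rc.T@d
    return o,d/np.linalg.norm(d)
def tri(rays):
    A=sum(np.eye(3)-np.outer(d,d) for o,d in rays); b=sum((np.eye(3)-np.outer(d,d))@o for o,d in rays)
    x=np.linalg.solve(A,b); return x,[round(float(np.linalg.norm(np.cross(x-o,d))),1) for o,d in rays]
def atz(r,z): o,d=r; return o+d*(z-o[2])/d[2]
def save(p,n,crop=None,s=1):
    im=cv2.cvtColor(p["image"],cv2.COLOR_RGB2BGR)
    if crop: a,b,c,d=crop; im=im[b:d,a:c]
    cv2.imwrite("pics/"+n,cv2.resize(im,None,fx=s,fy=s))
E
python3 - <<'E'
from h import *
np.set_printoptions(precision=1,suppress=True)
st=read_state(); print(st["ee_pos"],st["tool_rot"],st["opening"],st["t"])
ps={n:get_image(n) for n in("scene","top")}
for n,p in ps.items(): save(p,n+".png")
for l in["stand","cap_seat","cap_grip","tab_bar","tab_hinge","dish_floor","jar_a_mid","jar_b_mid","bottle_a_mid"]:
    rs=[]
    for n,p in ps.items():
        f=spot_point(l,p); print(l,n,[(np.round(q["xy"]),round(q["confidence"],2)) for q in f[:3]])
        if f: rs.append(ray(p,f[0]["xy"]))
    if len(rs)==2: print("   ",*tri(rs))
E
python3 -c "
import cv2,numpy as np
cv2.imwrite('pics/both.png',cv2.resize(np.vstack([cv2.imread('pics/scene.png'),cv2.imread('pics/top.png')]),(480,600)))"
```

```text
[250.  572.4 204.8] [-0.6 -3.1  0. ] 94.0219435798134 0.0
stand scene [(array([347., 215.]), 0.87)]
stand top [(array([356., 214.]), 0.86)]
    [ 495.3 -123.4   -4. ] [4.7, 4.7]
cap_seat scene [(array([355., 153.]), 0.94)]
cap_seat top []
cap_grip scene [(array([322., 247.]), 0.93), (array([404., 224.]), 0.73), (array([353., 154.]), 0.58)]
cap_grip top [(array([402., 212.]), 0.66), (array([355., 264.]), 0.65), (array([301., 242.]), 0.64)]
    [ 569.7 -302.  -449.9] [50.6, 50.6]
tab_bar scene [(array([370., 147.]), 0.93)]
tab_bar top [(array([360., 220.]), 0.67)]
    [ 467.6 -119.4  234. ] [0.2, 0.2]
tab_hinge scene [(array([328., 141.]), 0.82)]
tab_hinge top [(array([360., 181.]), 0.83)]
    [ 555.9 -119.   220.1] [1.1, 1.1]
dish_floor scene [(array([277., 317.]), 0.83)]
dish_floor top [(array([243., 194.]), 0.65), (array([359., 222.]), 0.45)]
    [537.4 177.8  18. ] [3.2, 3.2]
jar_a_mid scene [(array([257., 230.]), 0.88)]
jar_a_mid top [(array([302., 149.]), 0.58)]
    [657.5  22.3  43.4] [0.5, 0.5]
jar_b_mid scene [(array([252., 197.]), 0.59)]
jar_b_mid top [(array([342., 132.]), 0.66), (array([301., 240.]), 0.6)]
    [719.2 -79.1  10.9] [8.0, 8.0]
bottle_a_mid scene [(array([364., 268.]), 0.69), (array([370., 147.]), 0.29)]
bottle_a_mid top [(array([302., 243.]), 0.58)]
    [413.4  17.2  28.3] [1.5, 1.5]
```

View pics/scene.png

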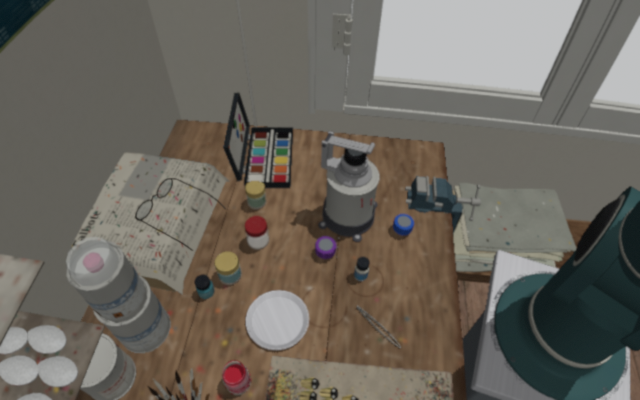

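View pics/top.png

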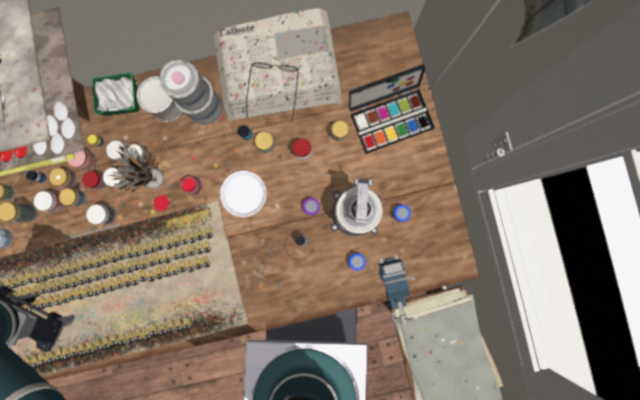

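Scene view: the tin is at (350,195), with the black cap under the tab at (355,153). The dish is at (277,320). There are three cap look-alikes: purple at (325,247), blue at (403,224), and in the top view blue at (357,262). Only the black one in the neck at (355,153) fits the description. Next I work out the approach move.

```bash
cat >> h.py <<'E'
np.set_printoptions(precision=4,suppress=True)
def rel(pos,yaw,st=None):
    """shift (m) & rotvec in tool axes to reach pos(mm), tool down, tool y at world angle yaw (mod pi)"""
    st=st or read_state(); R0=R.from_rotvec(st["tool_rot"]).as_matrix(); best=None
    for k in(0,np.pi):
        y=np.array([np.cos(yaw+k),np.sin(yaw+k),0]); z=np.array([0,0,-1.]); T=np.c_[np.cross(y,z),y,z]
        rv=R.from_matrix(R0.T@T).as_rotvec()
        if best is None or np.linalg.norm(rv)<np.linalg.norm(best): best=rv
    return R0.T@(np.array(pos)-st["ee_pos"])/1000,best
E
python3 - <<'E'
from h import *
p=get_image("wrist"); print(np.array(p["hand_eye"])); print(p["mtx"])
print(rel([440,0,420],np.pi/2)); print(rel([300,420,400],np.pi/2));print(rel([440,-119,420],np.pi/2))
E
```

```text
[[   0.0004   -0.9673   -0.2536   73.6877]
 [   1.        0.0002    0.0008    0.4607]
 [  -0.0007   -0.2536    0.9673 -178.9218]
 [   0.        0.        0.        1.    ]]
[[307.5782   0.     315.3333]
 [  0.     307.5782 197.2543]
 [  0.       0.       1.    ]]
(array([-0.4032, -0.4489, -0.2145]), array([-0.0002,  0.    , -0.4118]))
(array([-0.1068, -0.12  , -0.1946]), array([-0.0002,  0.    , -0.4118]))
(array([-0.4509, -0.5579, -0.2145]), array([-0.0002,  0.    , -0.4118]))
```

```bash
python3 -m pendant '-0.01 -0.01 -0.05 0 0 0 0.094; -0.03 -0.03 -0.1 0 0 -0.1 0.094; -0.06 -0.07 -0.14 0 0 -0.2 0.094; -0.1 -0.11 -0.17 0 0 -0.3 0.094; -0.14 -0.15 -0.19 0 0 -0.4 0.094; -0.18 -0.2 -0.2 0 0 -0.412 0.094; -0.22 -0.24 -0.21 0 0 -0.412 0.094; -0.26 -0.28 -0.2145 0 0 -0.412 0.094'
python3 - <<'E'
from h import *
s=read_state();print(s["t"],s["ee_pos"],s["joint_positions"]);print(rel([440,-119,420],np.pi/2))
E
```

```text
t: 2.05
ee_pos: [376.8, 210.1, 420.8]
tool_rot: [0.0, 3.141, 0.002]
ft_force: [0.4, 0.4, -0.6]
opening: 94.4
grasp_force: 0.0
2.05 [376.7866 210.0666 420.782 ] [-0.8001 -0.086   0.203   1.7281  0.0171  1.4963  0.9717]
(array([-0.0632, -0.3291,  0.0005]), array([ 0.001 ,  0.001 , -0.0001]))
```

```bash
python3 -m pendant '-0.01 -0.06 0 0 0 0 0.094; -0.02 -0.12 0 0 0 0 0.094; -0.03 -0.18 0 0 0 0 0.094; -0.04 -0.24 0 0 0 0 0.094; -0.05 -0.29 0 0 0 0 0.094; -0.063 -0.329 0 0 0 0 0.094; -0.063 -0.329 0 0 0 0 0.094; -0.063 -0.329 0 0 0 0 0.094'
python3 - <<'E'
from h import *
s=read_state();print(s["t"],s["ee_pos"],s["tool_rot"],s["joint_positions"])
p=get_image("wrist"); save(p,"w1.png")
for l in["cap_seat","cap_grip","tab_bar","tab_hinge"]:
    print(l,[(np.round(q["xy"]),round(q["confidence"],2)) for q in spot_point(l,p)[:3]])
    f=spot_point(l,p)
    if f: print(atz(ray(p,f[0]["xy"],s),{"tab_hinge":219,"tab_bar":219}.get(l,201)))
E
```

```text
t: 3.05
ee_pos: [439.4, -116.4, 419.9]
tool_rot: [0.001, -3.141, -0.0]
ft_force: [-0.3, 0.6, 0.9]
opening: 94.4
grasp_force: 0.0
3.05 [ 439.3548 -116.3643  419.9251] [ 0.0008 -3.1414 -0.    ] [-0.5162 -0.0645  0.6741  1.6971  0.0403  1.4951  1.7251]
cap_seat [(array([310., 214.]), 0.97)]
[ 493.8964 -122.2281  201.    ]
cap_grip [(array([252., 187.]), 0.88), (array([312., 216.]), 0.59), (array([308., 117.]), 0.56)]
[ 456.2696 -199.2558  201.    ]
tab_bar []
tab_hinge [(array([308., 260.]), 0.8)]
[ 553.6474 -124.8504  219.    ]
```

View pics/w1.png

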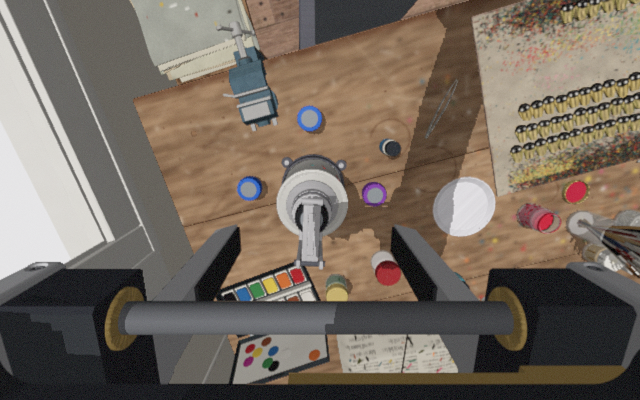

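The wrist view shows the tin at (312,205), with the strap running from about (312,200) to (310,265) and black under it. The blue caps at (308,118) and (250,187) and the purple one at (374,193) are decoys. I'll confirm this with a crop.

```bash
python3 -c "
import cv2;i=cv2.imread('pics/w1.png')[150:285,250:380];cv2.imwrite('pics/c1.png',cv2.resize(i,None,fx=4.4,fy=4.4,interpolation=2))"
```

```text
(no output)
```

View pics/c1.png

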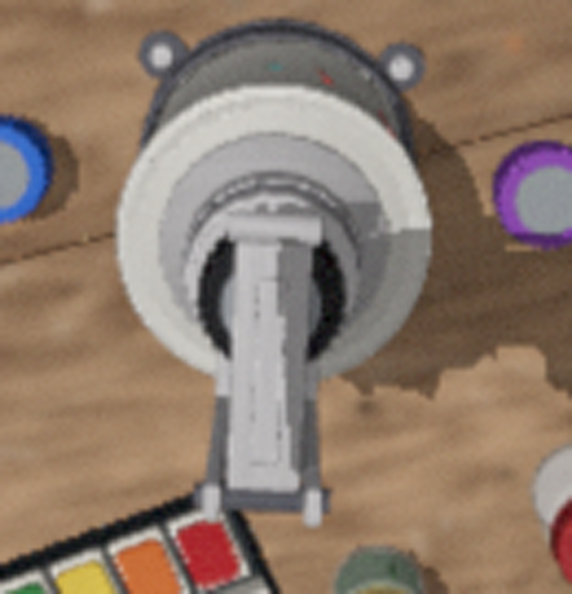

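The crop confirms it. The bar lies across at crop (276,226), which is pixel (312.7,201.4). The hinge pin is at crop (262,498), pixel (309.5,263), and the black cap in the neck is at pixel (312,218).

```bash
python3 - <<'E'
from h import *
s=read_state(); p=get_image("wrist"); t=get_image("top"); c=get_image("scene")
b=ray(p,[312.7,201.4],s);h=ray(p,[309.5,263.3],s)
print(atz(b,219),atz(h,219),atz(ray(p,[312,218],s),213))
for l,r in(("tab_bar",b),("tab_hinge",h)):
  rs=[r]
  for q in(t,c):
    f=spot_point(l,q)
    if f: print(l,f[0]["xy"],f[0]["confidence"],atz(ray(q,f[0]["xy"]),219)); rs.append(ray(q,f[0]["xy"]))
  print(tri(rs))
for q in(t,c):
  f=spot_point("cap_seat",q)
  if f: print("seat",f[0]["confidence"],atz(ray(q,f[0]["xy"]),201))
E
```

```text
[ 471.1781 -119.2817  219.    ] [ 558.1183 -123.7132  219.    ] [ 495.5902 -120.2791  213.    ]
tab_bar [370.1, 147.3] 0.57 [ 471.1668 -134.5548  219.    ]
(array([ 467.587 , -119.2009,  233.8423]), [0.5, 0.5])
tab_hinge [327.3, 138.6] 0.95 [ 557.8005 -125.378   219.    ]
(array([ 557.2243, -123.676 ,  220.706 ]), [0.0, 0.0])
seat 0.79 [ 487.574  -125.8063  201.    ]
```

```bash
python3 - <<'E'
from h import *
print(rel([459,-119,310],np.pi/2-0.05))
E
```

```text
(array([-0.0196, -0.0021,  0.11  ]), array([-0.0001,  0.0001,  0.0502]))
```

```bash
python3 -m pendant '-0.005 0 0.03 0 0 0.05 0.06; -0.01 0 0.06 0 0 0.05 0.06; -0.015 -0.001 0.09 0 0 0.05 0.06; -0.02 -0.002 0.11 0 0 0.05 0.06; -0.02 -0.002 0.11 0 0 0.05 0.06; -0.02 -0.002 0.11 0 0 0.05 0.06; -0.02 -0.002 0.11 0 0 0.05 0.06; -0.02 -0.002 0.11 0 0 0.05 0.06'
python3 - <<'E'
from h import *
s=read_state();print(s["t"],s["ee_pos"],s["tool_rot"],s["joint_positions"])
p=get_image("wrist"); save(p,"w2.png",(200,70,440,250),3.3)
for l in["cap_seat","tab_bar","tab_hinge"]:
    f=spot_point(l,p)
    if f: print(l,f[0]["xy"],f[0]["confidence"],atz(ray(p,f[0]["xy"],s),{"tab_hinge":219,"tab_bar":219}.get(l,201)))
E
```

```text
t: 4.95
ee_pos: [459.5, -118.9, 310.5]
tool_rot: [0.078, 3.14, 0.0]
ft_force: [-0.1, -0.3, -0.6]
opening: 59.9
grasp_force: 0.0
4.95 [ 459.5447 -118.8899  310.5076] [0.0781 3.1398 0.0002] [-0.4878  0.0483  0.7078  1.8516 -0.0334  1.2526  1.7509]
cap_seat [314.4, 232.3] 0.66 [ 497.9907 -121.0056  201.    ]
tab_bar [312.0, 212.1] 0.9 [ 471.0859 -121.835   219.    ]
tab_hinge [313.9, 293.2] 0.95 [ 555.2065 -124.3325  219.    ]
```

View pics/w2.png

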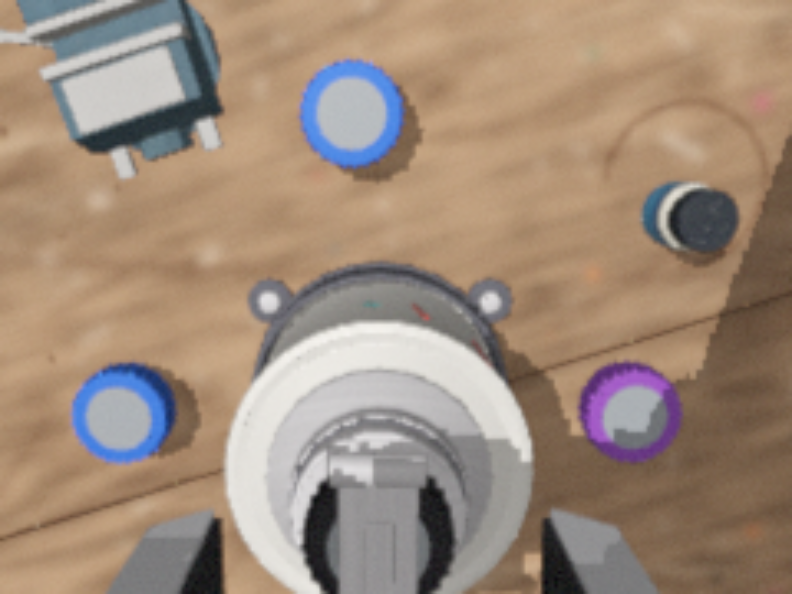

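Wrist close view: the bar is at crop (377,468), pixel (314,212), lying level between the fingers. It is in line with the tool to about 2 mm. I'll descend with the TCP at z 210 and pinch.

```bash
python3 - <<'E'
from h import *
print(rel([468.5,-120,210],np.pi/2-0.05))
E
```

```text
(array([-0.0091, -0.0007,  0.1001]), array([0.    , 0.0002, 0.0003]))
```

```bash
python3 -m pendant '-0.009 0 0.03 0 0 0 0.06; -0.009 -0.001 0.06 0 0 0 0.06; -0.009 -0.001 0.08 0 0 0 0.06; -0.009 -0.001 0.1 0 0 0 0.06; -0.009 -0.001 0.1 0 0 0 0.06; -0.009 -0.001 0.1 0 0 0 0.01; -0.009 -0.001 0.1 0 0 0 0.01; -0.009 -0.001 0.1 0 0 0 0.01'; python3 -m pendant '0 0 0 0 0 0 0.01; 0 0 0 0 0 0 0.01; 0 0 0 0 0 0 0.01; 0 0 0 0 0 0 0.01; 0 0 0 0 0 0 0.01; 0 0 0 0 0 0 0.01; 0 0 0 0 0 0 0.01; 0 0 0 0 0 0 0.01'
```

```text
t: 6.15
ee_pos: [468.6, -120.3, 210.5]
tool_rot: [0.078, 3.14, 0.0]
ft_force: [0.8, 1.1, -0.8]
opening: 33.3
grasp_force: 0.0
t: 7.15
ee_pos: [468.4, -120.4, 210.0]
tool_rot: [0.078, 3.14, -0.0]
ft_force: [1.0, -1.9, 0.2]
opening: 25.3
grasp_force: 30.0
```

```bash
python3 -m pendant '-0.001 0 -0.0135 0 0 0 0.01; -0.004 0 -0.0266 0 0 0 0.01; -0.009 0 -0.039 0 0 0 0.01; -0.0157 0 -0.0508 0 0 0 0.01; -0.0212 0 -0.058 0 0 0 0.01; -0.0273 0 -0.0646 0 0 0 0.01; -0.0273 0 -0.0646 0 0 0 0.01; -0.0273 0 -0.0646 0 0 0 0.01'
python3 - <<'E'
from h import *
s=read_state();print(s["ft_force"],s["moment"],s["ee_pos"])
E
```

```text
t: 8.15
ee_pos: [495.7, -121.7, 274.2]
tool_rot: [-0.078, -3.14, 0.001]
ft_force: [5.0, -2.4, -6.9]
opening: 25.3
grasp_force: 30.0
[ 5.033  -2.4168 -6.9391] [-0.6938 -1.1061 -0.0068] [ 495.6659 -121.6903  274.2345]
```

```bash
python3 -m pendant '-0.014 0 -0.011 0 0 0 0.01; -0.030 0 -0.0185 0 0 0 0.01; -0.047 0 -0.023 0 0 0 0.01; -0.065 0 -0.024 0 0 0 0.01; -0.083 0 -0.0215 0 0 0 0.01; -0.083 0 -0.0215 0 0 0 0.01; -0.083 0 -0.0215 0 0 0 0.01; -0.083 0 -0.0215 0 0 0 0.01'
python3 - <<'E'
from h import *
s=read_state();print(s["ft_force"],s["moment"],s["ee_pos"],s["joint_positions"])
E
```

```text
t: 9.15
ee_pos: [577.2, -125.6, 295.5]
tool_rot: [-0.079, -3.139, -0.001]
ft_force: [-5.0, -1.3, -14.7]
opening: 25.2
grasp_force: 30.0
[ -4.9943  -1.3076 -14.6972] [-0.2425  1.363   0.0198] [ 577.249  -125.6449  295.4719] [-0.3783  0.3429  0.7029  1.606  -0.2288  1.2792  1.8833]
```

```bash
python3 -m pendant '-0.008 0 0.005 0 0 0 0.01; -0.017 0 0.009 0 0 0 0.01; -0.0325 0 0.018 0 0 0 0.01; -0.046 0 0.030 0 0 0 0.01; -0.0567 0 0.044 0 0 0 0.01; -0.061 0 0.052 0 0 0 0.01; -0.061 0 0.052 0 0 0 0.01; -0.061 0 0.052 0 0 0 0.01'
python3 - <<'E'
from h import *
s=read_state();print(s["ft_force"],s["moment"],s["ee_pos"],s["joint_positions"])
E
```

```text
t: 10.15
ee_pos: [639.5, -128.8, 244.6]
tool_rot: [0.078, 3.14, 0.0]
ft_force: [0.6, 1.7, 0.1]
opening: 25.4
grasp_force: 30.0
[0.6126 1.6876 0.1439] [ 0.4702 -0.24    0.0327] [ 639.5076 -128.7675  244.5572] [-0.3074  0.5046  0.6637  1.513  -0.3213  1.2343  1.9232]
```

```bash
python3 -m pendant '0 0 0 0 0 0 0.06; 0 0 0 0 0 0 0.06; 0 0 0 0 0 0 0.06; 0 0 -0.04 0 0 0 0.06; 0 0 -0.08 0 0 0 0.06; 0.06 0 -0.08 0 0 0 0.06; 0.12 0 -0.08 0 0 0 0.06; 0.18 0 -0.08 0 0 0 0.06'
python3 - <<'E'
from h import *
s=read_state();print(s["ee_pos"],s["opening"],s["joint_positions"])
p=get_image("wrist"); save(p,"w3.png"); t=get_image("top");c=get_image("scene")
f=trace("cap_grip",p)
for q in f[:4]:print(q["xy"],q["confidence"],q["region"].sum(),atz(ray(p,q["xy"],s),207))
for l in["cap_seat","cap_grip"]:
    for q in spot_point(l,p)[:4]: print(l,q["xy"],q["confidence"],atz(ray(p,q["xy"],s),201))
for n,i in(("t",t),("c",c)):
  for q in spot_point("cap_grip",i)[:5]: print(n,q["xy"],q["confidence"],atz(ray(i,q["xy"]),201))
  for q in spot_point("tab_bar",i)[:2]: print(n,"bar",q["xy"],q["confidence"],atz(ray(i,q["xy"]),255))
E
```

```text
t: 11.15
ee_pos: [457.8, -120.0, 323.7]
tool_rot: [-0.078, -3.14, 0.0]
ft_force: [0.8, 0.4, 2.1]
opening: 60.1
grasp_force: 0.0
[ 457.8441 -120.009   323.6784] 60.06581635133375 [-0.5221  0.0347  0.7397  1.8336 -0.024   1.2826  1.7454]
[313.6, 230.7] 0.94 1623 [ 497.1485 -123.054   207.    ]
[242.1, 195.3] 0.8 713 [ 456.333  -191.9994  207.    ]
[388.4, 197.0] 0.72 706 [465.23   -47.0229 207.    ]
[306.0, 105.3] 0.62 740 [ 373.999 -123.83   207.   ]
cap_grip [303.8, 105.7] 0.88 [ 374.0448 -126.0784  201.    ]
cap_grip [240.8, 192.4] 0.73 [ 454.7178 -194.5245  201.    ]
cap_grip [389.4, 194.6] 0.68 [464.4049 -44.6424 201.    ]
cap_grip [315.4, 227.6] 0.61 [ 496.0989 -121.155   201.    ]
t [307.8, 209.0] 0.75 [491.3936  -2.2775 201.    ]
t bar [366.7, 143.9] 0.66 [ 635.0549 -128.7201  255.    ]
c [404.0, 224.1] 0.88 [362.9403   7.0673 201.    ]
c [354.6, 154.1] 0.87 [ 497.8168 -122.4585  201.    ]
c [322.8, 247.1] 0.68 [477.2931 104.3526 201.    ]
c bar [290.8, 113.3] 0.58 [ 638.2108 -129.8014  255.    ]
```

View pics/w3.png

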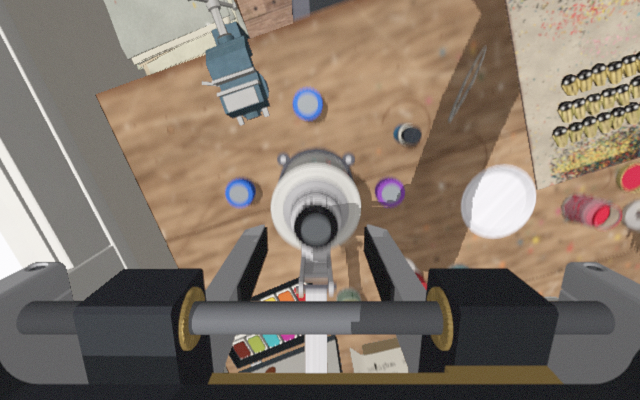

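The tab is folded back, with its bar at x of about 637. The black cap stands free at pixel (316,226), and its axis is at about (497,-121.7).

```bash
python3 - <<'E'
from h import *
print(rel([497,-121.7,250],np.pi/2-0.05-.75));print(rel([497,-121.7,192.5],np.pi/2-0.05-.75))
E
```

```text
(array([-0.0369,  0.0003,  0.0736]), array([-0.0018, -0.0006,  0.75  ]))
(array([-0.037 ,  0.0004,  0.1311]), array([-0.0018, -0.0006,  0.75  ]))
```

```bash
python3 -m pendant '-0.02 0 0.01 0 0 0.18 0.06; -0.037 0 0.02 0 0 0.36 0.06; -0.037 0 0.04 0 0 0.54 0.06; -0.037 0 0.06 0 0 0.70 0.06; -0.037 0 0.08 0 0 0.75 0.06; -0.037 0 0.10 0 0 0.75 0.06; -0.037 0 0.115 0 0 0.75 0.06; -0.037 0 0.131 0 0 0.75 0.06'
python3 -m pendant '0 0 0 0 0 0 0.06; 0 0 0 0 0 0 0.03; 0 0 0 0 0 0 0.03; 0 0 0 0 0 0 0.03; 0 0 0 0 0 0 0.03; 0 0 0 0 0 0 0.03; 0 0 0 0 0 0 0.03; 0 0 0 0 0 0 0.03'
python3 - <<'E'
from h import *
s=read_state();print(s["ft_force"],s["moment"],s["ee_pos"],s["joint_positions"])
E
```

```text
t: 12.65
ee_pos: [496.9, -121.9, 192.3]
tool_rot: [1.223, 2.894, -0.001]
ft_force: [0.7, -0.3, 0.3]
opening: 60.1
grasp_force: 0.0
t: 13.65
ee_pos: [497.0, -121.9, 193.5]
tool_rot: [1.223, 2.893, 0.0]
ft_force: [0.2, 0.5, 6.2]
opening: 43.6
grasp_force: 30.0
[0.2442 0.5374 6.1761] [-0.0014  0.1032  0.0192] [ 496.9573 -121.8595  193.5272] [-0.4834  0.2917  0.7899  1.9263 -0.2423  1.0195  1.1845]
```

```bash
python3 -m pendant '0 0 0 0 0 -0.08 0.03; 0 0 0 0 0 -0.16 0.03; 0 0 0 0 0 -0.24 0.03; 0 0 0 0 0 -0.32 0.03; 0 0 0 0 0 -0.4 0.03; 0 0 0 0 0 -0.48 0.03; 0 0 0 0 0 -0.56 0.03; 0 0 0 0 0 -0.6 0.03'
cat > f.py <<'E'
from h import *
s=read_state();r=R.from_rotvec(s["tool_rot"]).as_matrix()[:,1]
print("F",s["ft_force"],"M",s["moment"],"z",s["ee_pos"],"yaw",np.arctan2(r[1],r[0]),"j7",s["joint_positions"][6])
E
python3 f.py
```

```text
t: 14.65
ee_pos: [497.0, -121.8, 193.6]
tool_rot: [0.31, 3.125, 0.0]
ft_force: [0.1, 0.1, 6.4]
opening: 43.4
grasp_force: 30.0
F [0.1044 0.0874 6.3982] M [ 0.0504 -0.0076 -0.1294] z [ 497.0053 -121.8175  193.5618] yaw 1.3728919474892782 j7 1.74177311624944
```

```bash
S() { :; }; python3 -m pendant '0 0 0 0 0 -0.02 0.03; 0 0 0 0 0 -0.04 0.03; 0 0 0 0 0 -0.06 0.03; 0 0 0 0 0 -0.08 0.03; 0 0 0 0 0 -0.1 0.03; 0 0 0 0 0 -0.1 0.03; 0 0 0 0 0 -0.1 0.03; 0 0 0 0 0 -0.1 0.03' >/dev/null; python3 f.py
python3 -m pendant '0 0 0 0 0 -0.02 0.03; 0 0 0 0 0 -0.04 0.03; 0 0 0 0 0 -0.06 0.03; 0 0 0 0 0 -0.08 0.03; 0 0 0 0 0 -0.08 0.03; 0 0 0 0 0 -0.08 0.03; 0 0 0 0 0 -0.08 0.03; 0 0 0 0 0 -0.08 0.03' >/dev/null; python3 f.py
```

```text
F [-0.737   0.4461  7.0448] M [ 0.0161 -0.0118 -0.0475] z [ 497.0004 -121.8576  193.5751] yaw 1.470958344043524 j7 1.8335428399853226
F [-0.4516  0.7869  7.0389] M [ 0.0305  0.0413 -0.0554] z [ 497.042  -121.8528  193.6229] yaw 1.5509757480610695 j7 1.9085940684655749
```

```bash
python3 -m pendant '0 0 0 0 0 -0.02 0.03; 0 0 0 0 0 -0.04 0.03; 0 0 0 0 0 -0.06 0.03; 0 0 0 0 0 -0.08 0.03; 0 0 0 0 0 -0.08 0.03; 0 0 0 0 0 -0.08 0.03; 0 0 0 0 0 -0.08 0.03; 0 0 0 0 0 -0.08 0.03' >/dev/null; python3 f.py
```

```text
F [-0.4018  0.066   7.9182] M [ 0.0858  0.1606 -0.0601] z [ 497.1075 -121.8407  193.7035] yaw 1.6309544951269384 j7 1.983762114783492
```

```bash
python3 -m pendant '0 0 0 0 0 -0.02 0.03; 0 0 0 0 0 -0.04 0.03; 0 0 0 0 0 -0.06 0.03; 0 0 0 0 0 -0.08 0.03; 0 0 0 0 0 -0.08 0.03; 0 0 0 0 0 -0.08 0.03; 0 0 0 0 0 -0.08 0.03; 0 0 0 0 0 -0.08 0.03' >/dev/null; python3 f.py
```

```text
F [-0.7856  0.7043 10.8828] M [ 0.1041  0.2152 -0.0092] z [ 497.2035 -121.8809  193.8788] yaw 1.7110264251091376 j7 2.059090266865151
```

```bash
python3 -m pendant '0 0 0 0 0 -0.02 0.03; 0 0 0 0 0 -0.03 0.03; 0 0 0 0 0 -0.03 0.03; 0 0 -0.001 0 0 -0.03 0.03; 0 0 -0.002 0 0 -0.03 0.03; 0 0 -0.003 0 0 -0.03 0.03; 0 0 -0.003 0 0 -0.03 0.03; 0 0 -0.003 0 0 -0.03 0.03' >/dev/null; python3 f.py
```

```text
F [-0.1332 -0.0265  7.4956] M [ 0.0014 -0.0465 -0.0501] z [ 497.145  -121.8701  196.7128] yaw 1.7409327572996731 j7 2.084711534210323
```

The spring still pushes the hand up 7.5 N after a 3 mm rise, so the cap is free. I'll lift it straight up at this angle.

```bash
python3 -m pendant '0 0 -0.003 0 0 0 0.03; 0 0 -0.006 0 0 0 0.03; 0 0 -0.01 0 0 0 0.03; 0 0 -0.015 0 0 0 0.03; 0 0 -0.02 0 0 0 0.03; 0 0 -0.025 0 0 0 0.03; 0 0 -0.03 0 0 0 0.03; 0 0 -0.03 0 0 0 0.03' >/dev/null; python3 f.py
python3 - <<'E'
from h import *
p=get_image("scene"); save(p,"s4.png",(230,80,430,230),4); t=get_image("top"); save(t,"t4.png")
for q in spot_point("cap_grip",p)[:4]: print(q["xy"],q["confidence"])
D=[]
for n,i in(("s",p),("t",t)):
    f=spot_point("dish_floor",i); g=trace("dish_floor",i)
    print(n,[(q["xy"],q["confidence"],atz(ray(i,q["xy"]),4)) for q in f[:2]],[(q["xy"],q["confidence"],atz(ray(i,q["xy"]),10)) for q in g[:2]])
    D.append(ray(i,f[0]["xy"]))
print(tri(D))
E
```

```text
F [-0.344   0.124  -0.6517] M [0.0381 0.0612 0.0608] z [ 496.7704 -121.7861  226.4432] yaw 1.741002952579845 j7 2.060238325524931
[406.2, 223.4] 0.87
[356.9, 143.8] 0.6
[326.3, 141.0] 0.35
s [([278.0, 318.2], 0.73, array([540.3083, 175.0529,   4.    ]))] [([276.6, 319.5], 0.69, array([540.2815, 180.7246,  10.    ]))]
t [([243.3, 194.5], 0.7, array([535.4337, 178.6183,   4.    ]))] [([246.0, 197.2], 0.79, array([527.9501, 170.0898,  10.    ]))]
(array([536.4916, 177.7413,  12.6633]), [1.8, 1.8])
```

View pics/s4.png

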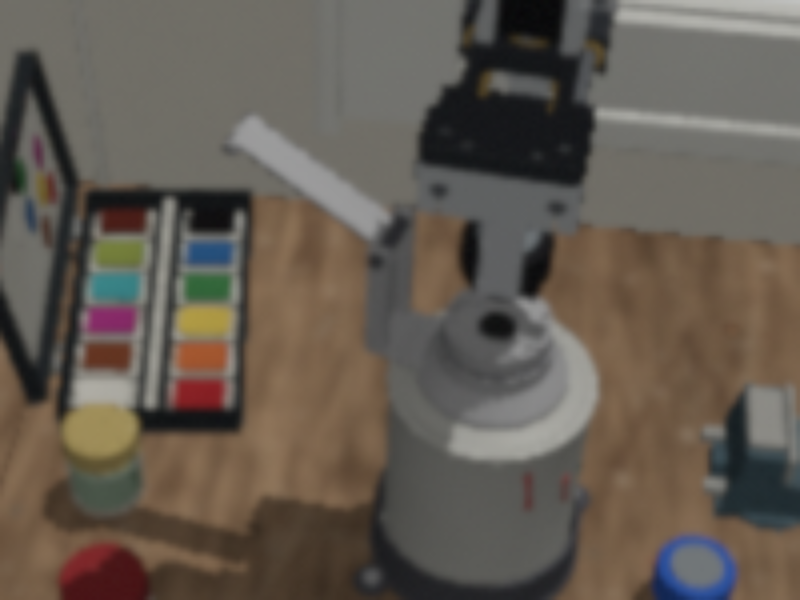

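The cap is out in the gripper, above the open neck at crop (497,325). The tab is folded back at crop (310,180). Next I move over the dish.

```bash
python3 - <<'E'
from h import *
print(rel([497,-121.8,260],1.741)); print(rel([505,177.5,200],np.pi/2)); 
E
```

```text
(array([-0.0004, -0.0001, -0.034 ]), array([-0.0001, -0.0003,  0.    ]))
(array([-0.059 ,  0.2935,  0.0259]), array([-0.0001, -0.0002,  0.1702]))
```

```bash
python3 -m pendant '0 0 -0.034 0 0 0 0.03; -0.01 0.045 -0.034 0 0 0.05 0.03; -0.02 0.1 -0.034 0 0 0.1 0.03; -0.03 0.155 -0.034 0 0 0.17 0.03; -0.04 0.21 -0.02 0 0 0.17 0.03; -0.05 0.255 0 0 0 0.17 0.03; -0.059 0.2935 0.026 0 0 0.17 0.03; -0.059 0.2935 0.026 0 0 0.17 0.03'
python3 - <<'E'
from h import *
s=read_state();print(s["joint_positions"])
p=get_image("wrist"); save(p,"w5.png")
for q in spot_point("dish_floor",p)[:2]: print(q["xy"],q["confidence"],atz(ray(p,q["xy"],s),4))
for q in trace("dish_floor",p)[:2]: print(q["xy"],q["confidence"],atz(ray(p,q["xy"],s),10))
for q in spot_point("cap_grip",p)[:4]:
  o,d=ray(p,q["xy"],s); print("cap",q["xy"],q["confidence"])
E
```

```text
t: 22.0
ee_pos: [503.7, 180.0, 198.0]
tool_rot: [0.007, -3.139, 0.002]
ft_force: [0.7, -0.3, -0.2]
opening: 43.5
grasp_force: 30.0
[-0.758   0.2822  0.4268  1.8559 -0.1341  1.035   1.2983]
[315.1, 205.1] 0.57 [537.7593 180.3282   4.    ]
[312.1, 193.1] 0.82 [520.7224 176.5698  10.    ]
cap [312.2, 245.4] 0.97
cap [28.9, 55.5] 0.85
cap [159.1, 185.5] 0.76
```

View pics/w5.png

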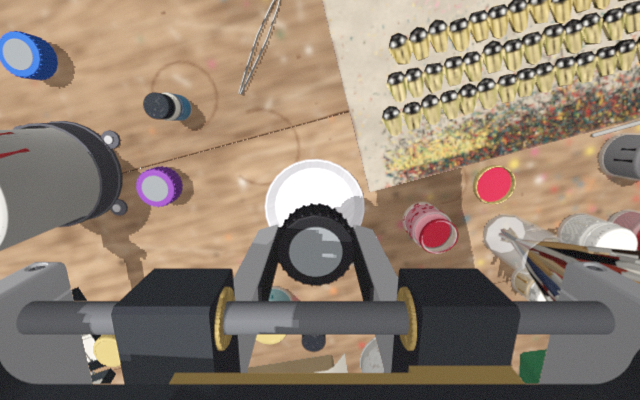

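The cap hangs upright in the fingers at (315,250), and the dish lies ahead at (315,205), about (537,179). I'll lower it in.

```bash
python3 - <<'E'
from h import *
print(rel([537,179,40],np.pi/2)); 
E
```

```text
(array([-0.0314,  0.0026,  0.1607]), array([ 0.0001,  0.0008, -0.0013]))
```

```bash
python3 -m pendant '-0.01 0 0.02 0 0 0 0.03; -0.02 0 0.05 0 0 0 0.03; -0.032 0.001 0.08 0 0 0 0.03; -0.032 0.001 0.11 0 0 0 0.03; -0.032 0.001 0.13 0 0 0 0.03; -0.032 0.001 0.145 0 0 0 0.03; -0.032 0.001 0.155 0 0 0 0.03; -0.032 0.001 0.16 0 0 0 0.03'; python3 f.py
python3 -m pendant '0 0 0.003 0 0 0 0.03; 0 0 0.006 0 0 0 0.03; 0 0 0.009 0 0 0 0.03; 0 0 0.012 0 0 0 0.03; 0 0 0.014 0 0 0 0.03; 0 0 0.016 0 0 0 0.03; 0 0 0.017 0 0 0 0.03; 0 0 0.017 0 0 0 0.03'; python3 f.py
```

```text
t: 23.2
ee_pos: [537.3, 178.4, 40.1]
tool_rot: [0.0, 3.141, 0.0]
ft_force: [1.3, -0.1, -0.7]
opening: 43.6
grasp_force: 30.0
F [ 1.3019 -0.1172 -0.7356] M [0.0333 0.021  0.0043] z [537.2829 178.3649  40.0531] yaw 1.5707770325586716 j7 1.4297092045179591
t: 24.2
ee_pos: [537.1, 178.5, 23.0]
tool_rot: [0.0, -3.142, 0.0]
ft_force: [0.0, -0.2, -0.8]
opening: 43.1
grasp_force: 30.0
F [ 0.0325 -0.2186 -0.7803] M [ 0.0306 -0.0139 -0.0039] z [537.0509 178.477   23.0405] yaw 1.5710751258605213 j7 1.4400807757411296
```

Lower in 1 mm steps until it touches.

```bash
python3 -m pendant '0 0 0.0005 0 0 0 0.03; 0 0 0.001 0 0 0 0.03; 0 0 0.0015 0 0 0 0.03; 0 0 0.002 0 0 0 0.03; 0 0 0.0025 0 0 0 0.03; 0 0 0.003 0 0 0 0.03; 0 0 0.003 0 0 0 0.03; 0 0 0.003 0 0 0 0.03'>/dev/null; python3 f.py
python3 -m pendant '0 0 0.0005 0 0 0 0.03; 0 0 0.001 0 0 0 0.03; 0 0 0.0015 0 0 0 0.03; 0 0 0.002 0 0 0 0.03; 0 0 0.002 0 0 0 0.03; 0 0 0.002 0 0 0 0.03; 0 0 0.002 0 0 0 0.03; 0 0 0.002 0 0 0 0.03'>/dev/null; python3 f.py
```

```text
F [ 0.2996  0.3901 -0.0069] M [0.0624 0.0075 0.0059] z [537.0361 178.4828  20.0593] yaw 1.5710401553312832 j7 1.4419009641466574
F [-3.0914 -0.9246 10.4947] M [-0.2341  0.8138  0.0028] z [537.1244 178.4465  18.5253] yaw 1.5708954685490832 j7 1.443157113900122
```

Contact came at 18.5 mm, as expected. I'll release slowly and retreat.

```bash
python3 -m pendant '0 0 -0.001 0 0 0 0.043; 0 0 -0.001 0 0 0 0.048; 0 0 -0.001 0 0 0 0.054; 0 0 -0.001 0 0 0 0.064; 0 0 -0.001 0 0 0 0.064; 0 0 -0.001 0 0 0 0.064; 0 0 -0.001 0 0 0 0.064; 0 0 -0.001 0 0 0 0.064'
python3 -m pendant '0 0 -0.01 0 0 0 0.064; 0 0 -0.03 0 0 0 0.064; 0 0 -0.06 0 0 0 0.064; 0 0 -0.1 0 0 0 0.064; 0.02 0 -0.14 0 0 0 0.064; 0.03 0 -0.18 0 0 0 0.064; 0.03 0 -0.18 0 0 0 0.064; 0.03 0 -0.18 0 0 0 0.064'
python3 - <<'E'
from h import *
s=read_state(); p=get_image("wrist"); save(p,"w6.png")
for q in spot_point("cap_grip",p)[:4]: print(q["xy"],q["confidence"],atz(ray(p,q["xy"],s),26))
for q in spot_point("dish_floor",p)[:1]: print("dish",q["xy"],q["confidence"],atz(ray(p,q["xy"],s),4))
t=get_image("top");
for q in spot_point("tab_bar",t)[:1]: print(q["xy"],q["confidence"],atz(ray(t,q["xy"]),255))
E
```

```text
t: 27.2
ee_pos: [537.0, 178.5, 19.1]
tool_rot: [0.0, -3.142, 0.0]
ft_force: [0.1, -0.3, 0.5]
opening: 63.6
grasp_force: 0.0
t: 28.2
ee_pos: [507.0, 178.5, 199.5]
tool_rot: [-0.0, 3.141, 0.001]
ft_force: [-0.2, -0.7, -0.3]
opening: 64.2
grasp_force: 0.0
[314.3, 209.0] 0.85 [540.6525 178.0954  26.    ]
[162.4, 183.3] 0.7 [509.2886   0.322   26.    ]
[28.7, 50.2] 0.64 [ 366.1756 -122.4642   26.    ]
dish [318.3, 200.7] 0.72 [536.4018 183.1022   4.    ]
[366.2, 142.8] 0.95 [ 637.468  -127.5744  255.    ]
```

View pics/w6.png

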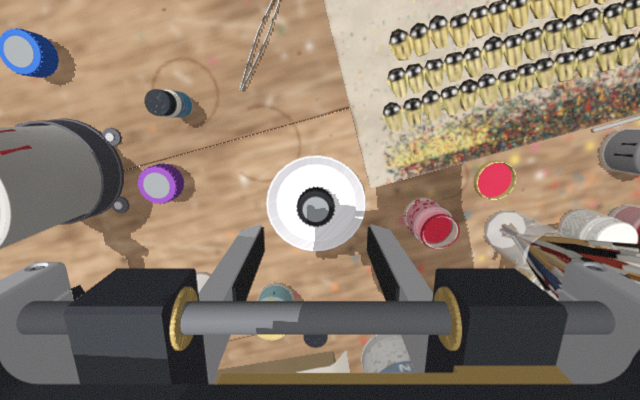

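The cap stands upright in the middle of the dish at (315,207), released, and the tab is still back. I'm handing in.

```bash
python3 -c "
from station import *
print(job_done())"
```

```text
the job is handed in; nothing more can be done
None
```

I handed the job in at about 28 s: the tab is folded back, and the cap came free after about 0.97 rad without being forced on to its stop and stands grip-up in the middle of the dish; no verdict was returned.

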